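# Close the plaster mould and bolt it for casting

### The arm

A 6-joint arm with a two-finger parallel gripper is mounted at the origin on the work surface. World frame = base frame: x ahead of the robot, y to its left, z up, the work surface at z = 0. Lengths are in m, angles in degrees, forces in N, time in s.
With the tool pointing down it reaches from about 0.375 to 0.9 m from the base axis. Payload 3.1 kg.
Tool frame: the origin (TCP) lies on the centre line of the jaws, within the pads' length; the fingertips stand 19 mm ahead of it and the grasp point (between the pads) is the TCP (tips_ahead is the distance from the TCP to the fingertips, in m); z points along the fingers, y is the line along which they close (so a half turn about z gives the same grasp; the last joint's range is limited). The gripper opens to 87 mm and grips with 3 to 60 N. Pads are 19 mm wide; open, the fingers measure 117 mm over their backs; the gripper's body (75 mm by 190 mm) begins 51 mm behind the grasp point.
Start: joints at [-82.878, 30.224, 82.088, -0, 67.689, -10.227], TCP at [0.186, -0.597, 0.242] pointing down, gripper open.
Joint ranges: [-176.69, 176.69], [-43.24, 126.21], [12.49, 139.97], [-82, 262], [0, 151.66], [-163.58, 163.58]. Speed limits (degrees/s): [159.86, 159.86, 180, 180, 180, 180].

### API

Orientations are given as a 3x3 rotation matrix whose columns are the frame's x, y, z axes.
In Python, from rig import read_state, capture, hand_in, trace, landmark_of, tips_ahead gives the robot as it stands.
- The arm moves only by the shell command python3 -m jog 'ROWS'. ROWS is JSON, a list of rows, each an object of numbers: "tx", "ty", "tz": the shift along the tool's x, y, z in cm; "roll": the turn about the tool's z in rad; "jaw": the opening, from 0 (shut) to 1 (fully open). A call has 1 to 8 rows; each row shifts and turns the commanded pose from where the row before left it, along the tool's axes as they then stand; what a row does not reach is not made up. A row lasts 1/10 s, in which the tool goes at most 50 mm and 8.59 degrees, less where a joint would pass 70% of its speed; a pose out of reach is approached as far as the arm can. A call with a gripper value outside its range is refused whole. The fingers move at their own pace and stop on an object; the grip force is fixed at half the most. Time passes only in rows, so rows that do not move let the fingers close. It gives the time, the measured TCP pose, the force, the opening and the grip force at its end, in the units of the state.
- read_state(): the state, without advancing time (a new reading comes with each control period).
- capture(name): name is "scene" or "top"; returns a dict with "img" (400x640x3 uint8, red, green, blue), "vertical_fov" (degrees; the focal length in pixels is half the picture's height over the tangent of half this angle, whatever the lens; pixels are square), "cx", "cy" (the principal point, pixels), "k1" (the pictures are not rectified: a ray, as slopes to the right and down, at radius r is drawn at 1 + k1 r^2 times it, then the intrinsics apply), "cam_to_world" (4x4, takes a point from camera to world coordinates). Camera axes: x right, y up, looking along -z (the intrinsics and any distortion apply to the point x, -y, -z); pixel columns grow to the right and rows downward; lengths in m; the calibration is good to about 2 mm. A picture is of the moment at which its call begins. There is no depth.
- hand_in(): hands the job in; it is judged then, once.
Trained networks look in the newest picture that a camera, given by its name, has taken for a name from the list of things; names that differ only in an ending like _2 or _b are one class to them, and where a whole thing is asked for, a point or a joint stands for the part that bears it (a point fixed in the world has none). Each returns a list of dicts, best first, with "p" (0 to 1); they miss things now and then, are a little off and sometimes report something else, mostly with a low value. They report only what shows in the picture. A call takes as long as a camera call. They do not tell look-alikes from the thing itself.
- trace(camera, thing): "pixels" (400x640 bool, what is visible of it) and "bbox" ([left, top, width, height] in pixels, round what is visible of it).
- landmark_of(camera, thing): "point" ([row, column] in pixels: a listed point, or the origin of a listed thing).
The state is a dict: "time_s": time; "joint_positions": joint angles; "qvel": joint speeds; "tau": joint torques, N m; "position": TCP position; "tcp_rot": TCP orientation; "force": force on the tool from outside, world axes, zero at the start; "moment": the same for the moment, N m; "opening": opening from 0.0 (shut) to 1.0 (fully open); "grasp_force": force on a finger pad.
Only numpy, scipy, OpenCV 4.12 (cv2) and the standard library are available. Lean on these libraries where they do the work, as an engineer would, in place of code of your own. Each camera call takes 0.05 s, during which the arm holds its last target. There are 200 camera calls.

### The job

Get the mould ready for pouring: pick up the loose tall mould half, keeping it upright, and stand it on the bed of the casting frame, between the guide rails and flat against the fixed half so that the two hollows meet. Then slide the bolt fully home across its front into the keeper, and let go. Leave the other things on the bench where they are.

Things in the scene. Friction and masses are not known exactly. Their poses are not given: they have to be found in the camera images.
- casting_frame: Casting frame fixed to the bench: aluminium bed plate 12 mm thick (x -35..165, y -90..90 mm; a foot under the bolt's track to y 245) with a fixed plaster mould half, bolt, keeper and overhead slip pipe. Origin: at bench level below the front face that the loose half will have when home; x from the open front (robot side) to the back, y left along the track, z up. Mm below are in this frame.
- mould_home (a point): Where the loose half's origin must come to stand: on the bed, at x 30, z 12; axes as the frame's. Low guide rails, inner faces at y +-34, x 15..65, top z 26, flared to y +-45 at x -3, lead to it. The fixed half stands behind: x 60..120, y -30..30, z 12..122, its hollowed face at x 60 looking to -x.
- mould_half: Loose plaster mould half, the tall one, 0.5 kg: upright block 60 mm deep (x), 60 wide (y), 110 high, hollowed from its +x face, open at the top there (hollow 32 wide, 34 deep, floor 20 up), else flat. Origin: centre of its underside; x out of the hollowed face. Starts upright on the bench, hollow away from the robot. Can be held across its width.
- mould_half_face (a point): Centre of the loose half's hollowed face, 30 mm along its x from its origin and 55 mm up; this face goes against the fixed half.
- bolt (a joint): Travel of the bolt in m: 0 = drawn back, grows as the bolt slides along the frame's -y; 0.134 = fully home (its end stop), the tip then 22 mm inside the keeper. It stiffly stays where it is left (3 N).
- bolt_grip (a point): Grip point on the bolt's flat upright handle (14 mm along frame x, 22 along y), 20 mm below its top, 106 above the bench. The bolt is a steel rod 14 mm thick, 165 long, axis at x -11, z 48; the handle is at its left end, 155 mm from the tip. Drawn back, the tip is at y 64. Track: x -27..5, y 66..238, top z 49; guide block y 48..66, top z 66.
- pipe_mid (a point): Point on the axis of the overhead steel slip pipe, above the home place: x 25, y 0, z 235 mm. Pipe radius 18, along y from -121 to 261, so above the home place and just behind the bolt: the tool must lean back towards the robot there. A nozzle at x 60, y 0 hangs down to z 185; two arms at y +-75 run from the pipe back to posts at x 152.
- keeper_mouth (a point): Centre of the keeper's mouth, where the bolt's tip enters (passage 20 mm wide and high). Keeper block: x -27..5, y -76..-48, top z 66 mm.
- other_half: Half of another, lower and wider plaster mould, 60 x 90 mm, 65 mm high; origin under its centre. Not needed; it may stand in either of the two places right of the frame.
- cup: White cup, mouth up, 72 mm in diameter, 62 mm high; origin under its centre. Stays.
- bowl: White bowl, 120 mm in diameter, 55 mm high; origin under its centre. Stays.
- jug: Grey jug, 90 mm in diameter, 120 mm high, handle to one side; origin under its centre. Stays.
- scraper: Scraper lying on the bench, 200 mm long along its x; origin under its middle. Stays.
Not all that is in view belongs to the job. Leave any orange, pink or purple look-alike of the mould_half alone.

How it is judged:
By the outcome, as a careful person would: the job done as asked, in the order asked, and still so for the second after the job is handed in, with the robot touching nothing.
It also fails if it takes over 58 s, if anything falls off the work surface, if the arm or the gripper's body presses on something with over 40 N, if the wrist force passes 120 N, or if a joint passes its speed limit or range.

## Working session

There is one attempt and no reset: what is moved stays moved. The work goes in short steps, Python scripts to look and compute and a shell command to move; the robot and the scene stay as the last step left them, time stands still between calls to the robot, and variables do not carry over. Pictures are saved under pics/ and viewed, at most 10 in all, crops included, and the job is handed in when it is done.

```bash
mkdir -p pics; ls; python3 - <<'E'
from rig import *
import cv2,numpy as np
s=read_state();print(s)
for c in("scene","top"):
    d=capture(c);cv2.imwrite(f"pics/{c}0.png",d["img"][:,:,::-1])
    print(c,{k:v for k,v in d.items() if k!="img"})
    for t in("casting_frame","mould_home","mould_half","mould_half_face","bolt_grip","pipe_mid","keeper_mouth","other_half","cup","bowl","jug","scraper"):
        print(t,[(np.round(r["point"]).tolist(),round(r["p"],2)) for r in landmark_of(c,t)][:4])
E
```

```text
pics
{'time_s': 0.0, 'joint_positions': array([-8.28774159e+01,  3.02768755e+01,  8.21566452e+01, -2.19654954e-03,
        6.76879439e+01, -1.02288104e+01]), 'qvel': array([-0.02017986, -0.00927626, -0.04139166, -0.00530335, -0.0690408 ,
        0.03346371]), 'tau': array([-4.21809646e-04, -4.40043819e+01, -1.76594514e+01,  6.32961025e-02,
        5.82491979e-02, -1.68485476e-04]), 'position': array([ 0.18631013, -0.5958626 ,  0.24059256]), 'tcp_rot': array([[ 9.54489368e-01,  2.98244794e-01, -2.98051565e-04],
       [ 2.98244747e-01, -9.54487121e-01,  2.09919622e-03],
       [ 3.41587964e-04, -2.09255279e-03, -9.99997752e-01]]), 'force': array([-0.64624065, -0.07519527, -0.97171112]), 'moment': array([ 0.05557672, -0.01142699, -0.0283174 ]), 'grasp_force': 0.0, 'opening': 1.0008610591902014}
scene {'vertical_fov': 46.515708236682066, 'cx': 322.0335735740261, 'cy': 206.81313979134265, 'k1': -0.07857806106736161, 'cam_to_world': array([[-0.45581135, -0.7558347 ,  0.47005309,  1.08229683],
       [ 0.89004904, -0.39119531,  0.23404901,  0.31569368],
       [ 0.0069802 ,  0.5250525 ,  0
[... 1150 characters left out ...]
0e+00,  0.00000000e+00,  0.00000000e+00,
         1.00000000e+00]])}
casting_frame [([182.0, 324.0], 0.98), ([219.0, 201.0], 0.37)]
mould_home [([171.0, 326.0], 0.67), ([202.0, 405.0], 0.22)]
mould_half [([196.0, 445.0], 0.95), ([239.0, 442.0], 0.92), ([207.0, 404.0], 0.89), ([244.0, 396.0], 0.64)]
mould_half_face [([194.0, 442.0], 0.97), ([248.0, 406.0], 0.91), ([244.0, 455.0], 0.73), ([197.0, 410.0], 0.59)]
bolt_grip [([173.0, 254.0], 0.68)]
pipe_mid [([164.0, 325.0], 0.8)]
keeper_mouth [([183.0, 338.0], 0.85)]
other_half []
cup [([231.0, 348.0], 0.76), ([172.0, 327.0], 0.45)]
bowl [([219.0, 200.0], 0.6)]
jug [([158.0, 197.0], 0.93), ([221.0, 200.0], 0.18)]
scraper [([236.0, 272.0], 0.63)]
```

View pics/scene0.png

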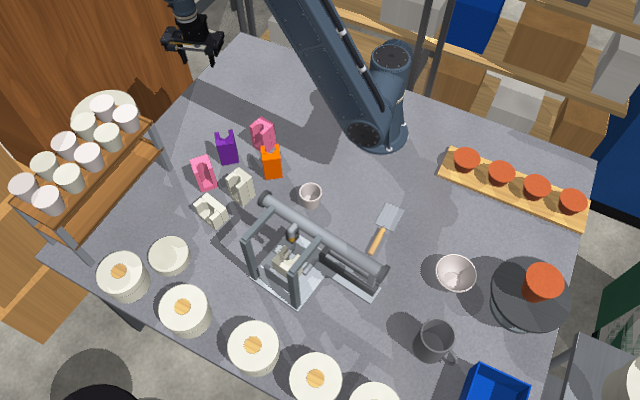

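View pics/top0.png

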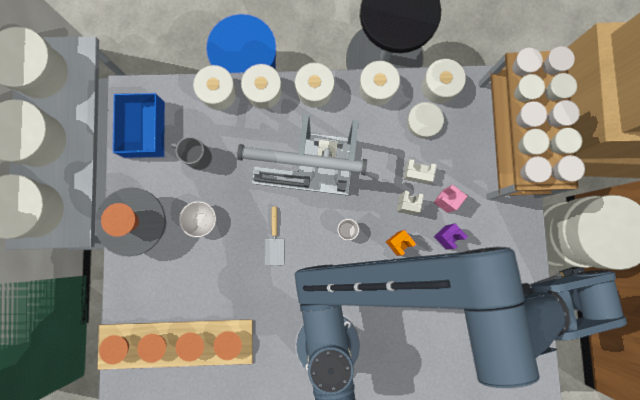

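The tall white half is at about scene (238,187) and top (410,202). The lower, wide half is at scene (210,212) and top (421,170). The frame sits around scene (305,255) and top (325,170), and the coloured look-alikes stand near the halves. Next I'll fit poses by silhouette.

```bash
cat > h.py <<'E'
import numpy as np,cv2
from scipy.optimize import minimize,least_squares
from rig import *
S=8
def proj(d,P):
    M=d["cam_to_world"];p=(np.atleast_2d(P)-M[:3,3])@M[:3,:3]
    u=np.c_[p[:,0],-p[:,1]]/-p[:,2:]
    f=200/np.tan(np.radians(d["vertical_fov"]/2));r2=(u**2).sum(1,keepdims=True)
    return u*(1+d["k1"]*r2)*f+[d["cx"],d["cy"]]
def ray(d,px):  # px col,row
    f=200/np.tan(np.radians(d["vertical_fov"]/2));q=(np.array(px,float)-[d["cx"],d["cy"]])/f
    u=q.copy()
    for _ in range(20):u=q/(1+d["k1"]*(u@u))
    M=d["cam_to_world"];v=M[:3,:3]@[u[0],-u[1],-1];return M[:3,3],v/np.linalg.norm(v)
def atz(d,px,z):
    o,v=ray(d,px);return o+v*(z-o[2])/v[2]
def tri(ds,pxs):
    A=0;b=0;R=[ray(d,p) for d,p in zip(ds,pxs)]
    for o,v in R:
        Q=np.eye(3)-np.outer(v,v);A=A+Q;b=b+Q@o
    X=np.linalg.solve(A,b);return X,max(np.linalg.norm(np.cross(X-o,v)) for o,v in R)
def Rz(a):c,s=np.cos(a),np.sin(a);return np.array([[c,-s,0],[s,c,0],[0,0,1]])
def box(x0,x1,y0,y1,z0,z1):return [np.array([[x,y,z] for x in(x0,x1) for y in(y0,y1) for z in(z0,z1)])/1000]
HALF=box(-30,30,-30,30,0,20)+box(-30,-4,-30,30,20,110)+box(-30,30,-30,-16,20,110)+box(-30,30,16,30,20,110)
def cyl(x,z,r,y0,y1):
    t=np.linspace(0,2*np.pi,16);return [np.array([[x+r*np.cos(a),y,z+r*np.sin(a)] for a in t for y in(y0,y1)])/1000]
FRAME=box(-35,165,-90,90,0,12)+box(-27,5,66,238,0,49)+box(-27,5,48,66,12,66)+box(-27,5,-76,-48,12,66)+box(60,120,-30,30,12,122)+cyl(25,235,18,-121,261)+cyl(-11,48,7,64,229)+box(-18,-4,208,230,48,126)
def sil(d,model,q,z=0):
    im=np.zeros((400*S,640*S),np.uint8)
    for b in model:
        P=b@Rz(q[2]).T+[q[0],q[1],z]
        cv2.fillConvexPoly(im,cv2.convexHull(np.round((proj(d,P)+.5)*S).astype(np.int32)),1)
    return cv2.resize(im.astype(np.float32),(640,400),interpolation=cv2.INTER_AREA)
def fit(ds,ms,model,q0,step=(.01,.01,.1)):
    def c(q):return sum(np.abs(sil(d,model,q)-m).sum()/m.sum() for d,m in zip(ds,ms))
    sx=np.array([q0]+[np.array(q0)+np.eye(3)[i]*step[i] for i in range(3)])
    r=minimize(c,q0,method="Nelder-Mead",options=dict(initial_simplex=sx,xatol=1e-4,fatol=1e-4,maxiter=150));return r.x,r.fun
E
cat > m.py <<'E'
from h import *
import pickle
ds=[capture("scene"),capture("top")]
def masks(c,t):return trace(c,t)
L={t:[landmark_of(c,t) for c in("scene","top")] for t in("casting_frame","mould_home","bolt_grip","pipe_mid","keeper_mouth","cup")}
for t,l in L.items():
    if l[0] and l[1]:print(t,*[np.round(x,4) for x in tri(ds,[x[0]["point"][::-1] for x in l])])
def pick(c,t,pt):
    R=[r for r in trace(c,t)];
    best=min(R,key=lambda r:np.hypot(r["bbox"][0]+r["bbox"][2]/2-pt[0],r["bbox"][1]+r["bbox"][3]/2-pt[1]))
    print(c,t,best["bbox"],round(best["p"],2),best["pixels"].sum());return best["pixels"].astype(np.float32)
hm=[pick("scene","mould_half",(238,187)),pick("top","mould_half",(410,202))]
fm=[pick("scene","casting_frame",(310,255)),pick("top","casting_frame",(305,165))]
pickle.dump((ds,hm,fm),open("m.pkl","wb"))
o=atz(ds[1],(410,205),0.05)
for y in(0.,.4,-.4):
    print("half",*fit(ds,hm,HALF,[o[0],o[1],y]))
f0=atz(ds[1],(325,182),0)
for y in(0.,.15,-.15):
    print("frame",*fit(ds,fm,FRAME,[f0[0],f0[1],y]))
E
python3 m.py
```

```text
casting_frame [ 0.5487 -0.0099 -0.0298] 0.0017
mould_home [ 0.5747 -0.0098  0.0077] 0.0037
bolt_grip [0.5656 0.2166 0.0954] 0.0039
pipe_mid [ 0.5739 -0.0064  0.2326] 0.0025
keeper_mouth [ 0.533  -0.0507  0.0496] 0.0055
cup [ 0.3626 -0.0844 -0.0264] 0.0007
scene mould_half [225.8, 166.8, 30.7, 40.4] 0.8 782
top mould_half [396.2, 192.9, 28.5, 22.1] 0.73 446
scene casting_frame [243.1, 192.3, 146.1, 121.3] 0.56 8205
top casting_frame [236.1, 116.4, 130.6, 77.8] 0.58 4981
half [ 0.45947646 -0.28463032 -0.23443207] 0.17483413219451904
half [ 0.45985211 -0.28469527 -0.25236826] 0.1738569587469101
half [ 0.45969384 -0.28487946 -0.29449073] 0.1770031750202179
frame [ 0.54501071 -0.0014411  -0.15056789] 0.31147241592407227
frame [ 0.54528507 -0.00180091 -0.14824962] 0.3115963637828827
frame [ 0.54508311 -0.00139433 -0.15037095] 0.31097906827926636
```

```bash
cat > ov.py <<'E'
from h import *
def tile(d,c,w,k,items,fn=None,draw=True):
    im=cv2.resize(d["img"][:,:,::-1],None,fx=k,fy=k,interpolation=cv2.INTER_CUBIC)
    for model,q,z,col in items:
        for b in model:
            P=proj(d,b@Rz(q[2]).T+[q[0],q[1],z]);
            if len(b)==8:
                E=[(i,j) for i in range(8) for j in range(i) if bin(i^j).count("1")==1]
            else: E=[(i,i+2) for i in range(len(b)-2)]
            for i,j in E:cv2.line(im,*[tuple(np.round(((P[n]+.5)*k-.5)*16).astype(int).tolist()) for n in(i,j)],col,1,cv2.LINE_AA,4)
    x,y=int(c[0]*k-w[0]/2),int(c[1]*k-w[1]/2);return im[max(y,0):max(y,0)+w[1],max(x,0):max(x,0)+w[0]]
E
python3 - <<'E'
from ov import *
import pickle
ds,hm,fm=pickle.load(open("m.pkl","rb"))
it=[(FRAME,(.545,-.0015,-.150),0,(0,0,255)),(HALF,(.4597,-.2847,-.25),0,(0,255,0))]
im=np.hstack([tile(ds[0],(295,245),(400,600),3,it),tile(ds[0],(238,187),(200,600),6,it),])
im2=np.hstack([tile(ds[1],(310,160),(540,300),4,it),tile(ds[1],(410,202),(260,300),7,it)])
cv2.imwrite("pics/a.png",im);cv2.imwrite("pics/b.png",im2)
E
```

```text
(no output)
```

View pics/a.png

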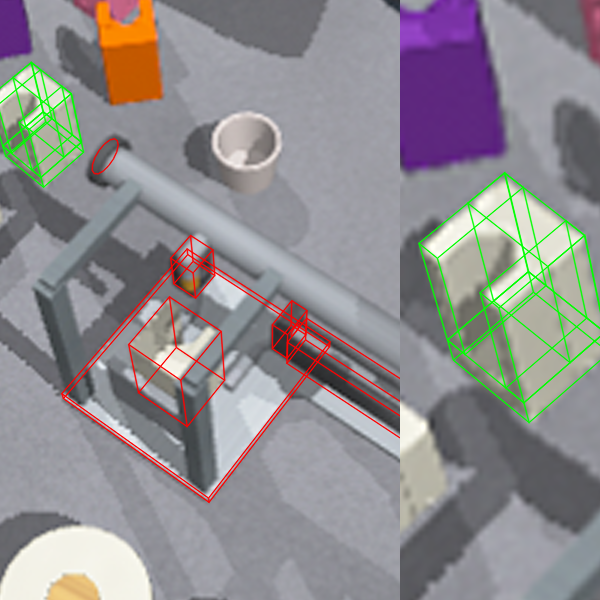

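View pics/b.png

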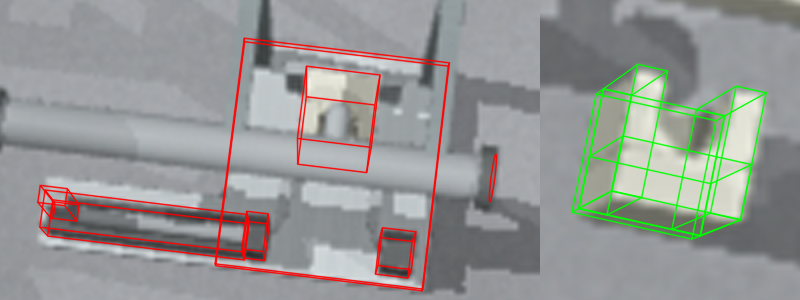

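```bash
cat >> h.py <<'E'
FR2=FRAME+box(-35,14,90,245,0,6)
for s in(-75,75):FR2=FR2+box(143,161,s-9,s+9,0,244)+box(25,152,s-8,s+8,227,243)
FR2=FR2+box(53,67,-7,7,185,235)+box(15,65,34,44,12,26)+box(15,65,-44,-34,12,26)
E
python3 - <<'E'
from ov import *
import pickle
ds,hm,fm=pickle.load(open("m.pkl","rb"))
q,c=fit(ds,fm,FR2,[.545,-.0015,-.15],(.008,.008,.06));print(q,c)
for i in(0,1):print(fit(ds[i:i+1],fm[i:i+1],FR2,q,(.006,.006,.05)),fit(ds[i:i+1],hm[i:i+1],HALF,[.4597,-.2847,-.25],(.006,.006,.05)))
it=[(FR2,q,0,(0,0,255))]
cv2.imwrite("pics/c.png",np.vstack([tile(ds[0],(315,255),(600,330),3.6,it),tile(ds[1],(305,160),(600,270),4.3,it)]))
E
```

```text
[ 0.54487779 -0.00274727 -0.15003832] 0.14538003504276276
(array([ 0.54567651, -0.00233513, -0.15442626]), np.float64(0.07242725789546967)) (array([ 0.46155494, -0.28330185, -0.28022119]), np.float64(0.07005275040864944))
(array([ 0.54396074, -0.00200761, -0.15150774]), np.float64(0.06534204632043839)) (array([ 0.4582663 , -0.28409784, -0.24987242]), np.float64(0.09623739123344421))
```

View pics/c.png

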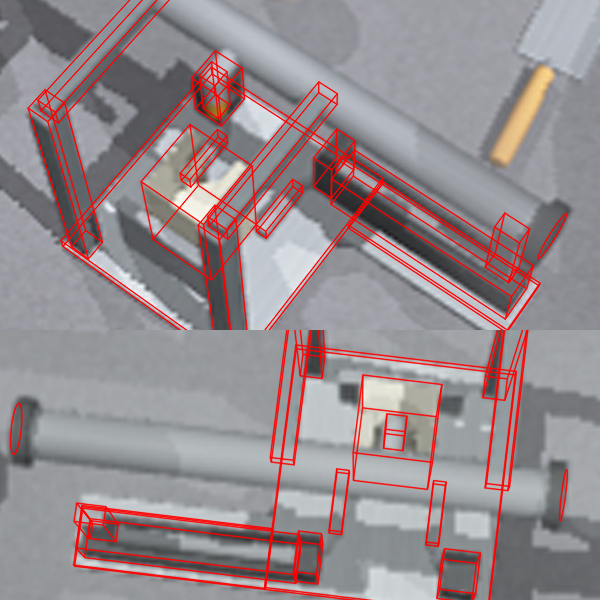

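```bash
python3 -m jog '[{"tz":-5},{"tz":-5},{"tz":-5},{"tz":-5},{"tz":-5},{"tz":-5},{"tz":-5},{"tz":-5}]'; python3 -m jog '[{"tz":-5},{"tz":-5},{"tz":-5},{"tz":-5},{"tz":-5},{"tz":-5},{"tz":-5},{"tz":-5}]'; python3 -c "
from rig import *;s=read_state();print(s['joint_positions'],s['position'],s['tcp_rot'])"
```

```text
[-8.28780156e+01  3.02233591e+01  8.20874687e+01 -1.09354182e-03
  6.76915668e+01 -1.02279313e+01] [ 0.18639154 -0.59652486  0.24155125] [[ 9.54499205e-01  2.98213458e-01 -2.27029249e-05]
 [ 2.98213459e-01 -9.54499205e-01  3.92827292e-05]
 [-9.95528528e-06 -4.42656516e-05 -9.99999999e-01]]$[0]: bad value
$[0]: bad value
```

```bash
python3 -m jog '[{"tx":0,"ty":0,"tz":-5,"roll":0,"jaw":1},{"tx":0,"ty":0,"tz":-5,"roll":0,"jaw":1}]'
```

```text
time_s: 2.4
position: [0.1862, -0.5955, 0.3408]
tcp_rot: [[0.955, 0.298, -0.001], [0.298, -0.955, 0.005], [0.001, -0.005, -1.0]]
force: [-0.3, -0.1, -0.2]
opening: 0.999
grasp_force: 0.0
```

```bash
python3 -m jog '[{"tx":0,"ty":0,"tz":0,"roll":0,"pitch":0.05,"jaw":1}]';python3 -m jog '[{"tx":0,"ty":0,"tz":-1}]'
```

```text
$[0]: bad value
$[0]: bad value
```

```bash
python3 -m jog '[{"tx":0,"ty":0,"tz":-5,"roll":0,"jaw":1},{"tx":0,"ty":0,"tz":-5,"roll":0,"jaw":1},{"tx":0,"ty":0,"tz":-5,"roll":0,"jaw":1},{"tx":0,"ty":0,"tz":-5,"roll":0,"jaw":1},{"tx":0,"ty":0,"tz":-5,"roll":0,"jaw":1},{"tx":0,"ty":0,"tz":-5,"roll":0,"jaw":1},{"tx":0,"ty":0,"tz":-5,"roll":0,"jaw":1},{"tx":0,"ty":0,"tz":-5,"roll":0,"jaw":1}]'; python3 -c "
from rig import *;s=read_state();print(s['joint_positions'],s['position'],s['tcp_rot'][:,2])"
```

```text
time_s: 3.2
position: [0.185, -0.5914, 0.7382]
tcp_rot: [[0.954, 0.298, 0.002], [0.298, -0.954, -0.005], [0.0, 0.005, -1.0]]
force: [18.4, -43.3, 109.9]
opening: 1.004
grasp_force: 0.0
[-8.29760772e+01  2.73207670e+01  1.24578615e+01  8.63680446e-02
  1.39948089e+02 -1.02705412e+01] [ 0.18498063 -0.59136653  0.73817689] [ 0.00154589 -0.00461469 -0.99998816]
```

```bash
python3 -m jog '[{"tx":0,"ty":0,"tz":0,"roll":0,"jaw":1},{"tx":0,"ty":0,"tz":-0.5,"roll":0,"jaw":1},{"tx":0,"ty":0,"tz":-1,"roll":0,"jaw":1},{"tx":0,"ty":0,"tz":-1,"roll":0,"jaw":1}]'; python3 -c "
from rig import *;s=read_state();print(s['joint_positions'],s['position'],s['tcp_rot'][:,2])"
```

```text
time_s: 3.6
position: [0.1818, -0.5815, 0.7487]
tcp_rot: [[0.954, 0.298, 0.004], [0.298, -0.954, -0.014], [-0.0, 0.014, -1.0]]
force: [-0.1, -0.0, -0.5]
opening: 1.001
grasp_force: 0.0
[-83.20230365  26.30347463  12.48985992   0.20575954 140.39987001
 -10.39998517] [ 0.18176219 -0.58150017  0.74869544] [ 0.00393929 -0.01370766 -0.99989829]
```

```bash
python3 -m jog '[{"tx":1,"ty":-0.6,"tz":2,"roll":0,"jaw":1},{"tx":2.4,"ty":-1.5,"tz":3,"roll":0,"jaw":1},{"tx":3.4,"ty":-2.1,"tz":3,"roll":0,"jaw":1},{"tx":3.4,"ty":-2.1,"tz":3,"roll":0,"jaw":1},{"tx":3.4,"ty":-2.1,"tz":2,"roll":0,"jaw":1},{"tx":3.4,"ty":-2.1,"tz":1,"roll":0,"jaw":1},{"tx":3.4,"ty":-2.1,"tz":0,"roll":0,"jaw":1},{"tx":3.4,"ty":-2.1,"tz":0,"roll":0,"jaw":1}]'; python3 -m jog '[{"tx":3.4,"ty":-2.1,"tz":0,"roll":0,"jaw":1},{"tx":3.4,"ty":-2.1,"tz":0,"roll":0,"jaw":1},{"tx":3.4,"ty":-2.1,"tz":0,"roll":0,"jaw":1},{"tx":3.4,"ty":-2.1,"tz":0,"roll":0,"jaw":1},{"tx":3.4,"ty":-2.1,"tz":0,"roll":0,"jaw":1},{"tx":3.4,"ty":-2.1,"tz":0,"roll":0,"jaw":1},{"tx":3.4,"ty":-2.1,"tz":0,"roll":0,"jaw":1},{"tx":3,"ty":-1.9,"tz":0,"roll":0,"jaw":1}]'; python3 -m jog '[{"tx":3,"ty":-1.8,"tz":0,"roll":0,"jaw":1},{"tx":1.5,"ty":-0.9,"tz":0,"roll":0.1,"jaw":1},{"tx":0,"ty":0,"tz":0,"roll":0.14,"jaw":1},{"tx":0,"ty":0,"tz":0,"roll":0.14,"jaw":1},{"tx":0,"ty":0,"tz":0,"roll":0.074,"jaw":1}]';python3 -c "
from rig import *;s=read_state();print(s['joint_positions'],s['position'],s['tcp_rot'].round(4))"
```

```text
time_s: 4.4
position: [0.3665, -0.3708, 0.6073]
tcp_rot: [[0.955, 0.298, 0.005], [0.298, -0.954, -0.014], [0.001, 0.015, -1.0]]
force: [-0.0, -0.7, 0.0]
opening: 0.999
grasp_force: 0.0
time_s: 5.2
position: [0.5732, -0.1322, 0.6058]
tcp_rot: [[0.954, 0.299, 0.008], [0.299, -0.954, -0.013], [0.003, 0.015, -1.0]]
force: [-0.8, -0.8, 0.2]
opening: 1.002
grasp_force: 0.0
time_s: 5.7
position: [0.6072, -0.0944, 0.6052]
tcp_rot: [[0.988, -0.154, 0.007], [-0.154, -0.988, -0.013], [0.009, 0.012, -1.0]]
force: [-0.5, -1.2, 0.2]
opening: 1.001
grasp_force: 0.0
[-18.97052754  19.77307371  44.94669132  -0.6229025  114.66023989
  79.62789823] [ 0.60723198 -0.09435508  0.60520139] [[ 0.988  -0.1541  0.007 ]
 [-0.154  -0.988  -0.0129]
 [ 0.0089  0.0116 -0.9999]]
```

```bash
cat > st.py <<'E'
from rig import *;import numpy as np
s=read_state();z=s['tcp_rot'][:,2];print(s['time_s'],s['joint_positions'].round(2),s['position'].round(4),'\n',s['tcp_rot'].round(4),'tilt',np.degrees(np.arccos(-z[2])).round(2),'az',np.degrees(np.arctan2(z[1],z[0])).round(1),'F',s['force'].round(1),s['opening'],s['grasp_force'])
E
python3 -m jog '[{"tx":-1.4,"ty":-0.7,"tz":-0.5,"roll":0,"jaw":1},{"tx":-3,"ty":-1.7,"tz":-1,"roll":0,"jaw":1},{"tx":-3,"ty":-1.7,"tz":-1,"roll":0,"jaw":1},{"tx":-3,"ty":-1.7,"tz":-1,"roll":0,"jaw":1},{"tx":-3,"ty":-1.7,"tz":-1,"roll":0,"jaw":1},{"tx":-3,"ty":-1.7,"tz":-1,"roll":0,"jaw":1},{"tx":-2,"ty":-1.3,"tz":-1,"roll":0,"jaw":1},{"tx":-1,"ty":-0.6,"tz":-1,"roll":0,"jaw":1}]'; python3 st.py
```

```text
time_s: 6.5
position: [0.429, 0.0466, 0.6789]
tcp_rot: [[0.989, -0.148, 0.008], [-0.148, -0.989, -0.012], [0.01, 0.011, -1.0]]
force: [0.6, -0.9, 0.4]
opening: 1.002
grasp_force: 0.0
6.5 [ -8.27   2.    57.06  -0.72 120.39  89.88] [0.429  0.0466 0.6789] 
 [[ 0.9889 -0.1482  0.0079]
 [-0.1481 -0.9889 -0.0121]
 [ 0.0096  0.0108 -0.9999]] tilt 0.83 az -56.9 F [ 0.6 -0.9  0.4] 1.002485727462302 0.0
```

```bash
python3 -m jog '[{"tx":-0.5,"ty":0,"tz":-2,"roll":0,"jaw":1},{"tx":-1,"ty":0,"tz":-3,"roll":0,"jaw":1},{"tx":-1,"ty":0,"tz":-3,"roll":0,"jaw":1},{"tx":-1,"ty":0,"tz":-3,"roll":0,"jaw":1},{"tx":-0.5,"ty":0,"tz":-2,"roll":0,"jaw":1},{"tx":0,"ty":0,"tz":-1,"roll":0,"jaw":1}]'; python3 st.py
```

```text
time_s: 7.1
position: [0.3909, 0.0528, 0.8188]
tcp_rot: [[0.989, -0.15, 0.009], [-0.15, -0.989, -0.013], [0.011, 0.011, -1.0]]
force: [0.4, 0.8, 0.2]
opening: 1.003
grasp_force: 0.0
7.1 [ -8.16   4.91  31.91  -1.06 142.56  89.65] [0.3909 0.0528 0.8188] 
 [[ 0.9886 -0.1505  0.009 ]
 [-0.1504 -0.9886 -0.0126]
 [ 0.0108  0.0111 -0.9999]] tilt 0.89 az -54.4 F [0.4 0.8 0.2] 1.0031745236237604 0.0
```

```bash
python3 -m jog '[{"tx":-1,"ty":0,"tz":-1,"roll":0,"jaw":1},{"tx":-2,"ty":0,"tz":-1,"roll":0,"jaw":1},{"tx":-2,"ty":0,"tz":-1,"roll":0,"jaw":1},{"tx":-2,"ty":0,"tz":-1,"roll":0,"jaw":1},{"tx":-2,"ty":0,"tz":-1,"roll":0,"jaw":1},{"tx":-2,"ty":0,"tz":-1,"roll":0,"jaw":1},{"tx":-2,"ty":0,"tz":-1,"roll":0,"jaw":1}]'; python3 st.py
```

```text
time_s: 7.8
position: [0.2611, 0.0735, 0.8709]
tcp_rot: [[0.988, -0.151, 0.018], [-0.15, -0.989, -0.014], [0.02, 0.011, -1.0]]
force: [0.9, 0.4, -0.0]
opening: 1.0
grasp_force: 0.0
7.8 [ -7.65  -3.62  30.83  -1.41 151.66  89.75] [0.2611 0.0735 0.8709] 
 [[ 0.9884 -0.1505  0.018 ]
 [-0.1503 -0.9885 -0.0142]
 [ 0.0199  0.0113 -0.9997]] tilt 1.31 az -38.3 F [ 0.9  0.4 -0. ] 0.999941195838989 0.0
```

```bash
python3 -m jog '[{"tx":-3,"ty":0,"tz":0,"roll":0,"jaw":1},{"tx":-4,"ty":0,"tz":0,"roll":0,"jaw":1},{"tx":-4,"ty":0,"tz":0,"roll":0,"jaw":1},{"tx":-4,"ty":0,"tz":0,"roll":0,"jaw":1}]'; python3 st.py
```

```text
time_s: 8.2
position: [0.1165, 0.0988, 0.8488]
tcp_rot: [[0.988, -0.152, 0.032], [-0.151, -0.988, -0.019], [0.034, 0.014, -0.999]]
force: [0.5, -0.2, 0.5]
opening: 0.998
grasp_force: 0.0
8.2 [ -3.8  -17.45  43.88  -1.98 151.66  93.14] [0.1165 0.0988 0.8488] 
 [[ 0.9879 -0.1517  0.0318]
 [-0.1511 -0.9883 -0.0186]
 [ 0.0342  0.0136 -0.9993]] tilt 2.11 az -30.3 F [ 0.5 -0.2  0.5] 0.9980300767354843 0.0
```

```bash
python3 -m jog '[{"tx":2,"ty":0,"tz":0,"roll":0,"jaw":1},{"tx":4.5,"ty":0,"tz":0,"roll":0,"jaw":1},{"tx":4.5,"ty":0,"tz":0,"roll":0,"jaw":1},{"tx":4.5,"ty":0,"tz":0,"roll":0,"jaw":1},{"tx":4.5,"ty":0,"tz":0,"roll":0,"jaw":1},{"tx":4.5,"ty":0,"tz":0,"roll":0,"jaw":1},{"tx":3,"ty":0,"tz":0,"roll":0,"jaw":1},{"tx":1,"ty":0,"tz":0,"roll":0,"jaw":1}]'; python3 st.py
```

```text
time_s: 9.0
position: [0.4048, 0.0549, 0.8558]
tcp_rot: [[0.988, -0.151, 0.024], [-0.151, -0.988, -0.018], [0.026, 0.014, -1.0]]
force: [-0.2, 0.2, 0.0]
opening: 0.997
grasp_force: 0.0
9.0 [ -7.43   9.59  19.23  -1.64 149.67  89.83] [0.4048 0.0549 0.8558] 
 [[ 0.9882 -0.1513  0.0239]
 [-0.1509 -0.9884 -0.0177]
 [ 0.0263  0.0139 -0.9996]] tilt 1.71 az -36.6 F [-0.2  0.2  0. ] 0.997106466960478 0.0
```

```bash
python3 -m jog '[{"tx":-0.5,"ty":0,"tz":-1,"roll":0,"jaw":1},{"tx":-0.5,"ty":0,"tz":-1,"roll":0,"jaw":1},{"tx":-1,"ty":0,"tz":-2,"roll":0,"jaw":1},{"tx":-2,"ty":0,"tz":-4,"roll":0,"jaw":1},{"tx":-2,"ty":0,"tz":-4,"roll":0,"jaw":1}]'; python3 st.py
```

```text
time_s: 9.5
position: [0.3244, 0.0655, 0.894]
tcp_rot: [[0.984, -0.15, 0.096], [-0.148, -0.989, -0.027], [0.099, 0.012, -0.995]]
force: [0.2, -0.2, 0.8]
opening: 1.001
grasp_force: 0.0
9.5 [ -7.45   2.8   19.87  -1.69 151.66  89.64] [0.3244 0.0655 0.894 ] 
 [[ 0.984  -0.1504  0.0961]
 [-0.1485 -0.9886 -0.0267]
 [ 0.099   0.012  -0.995 ]] tilt 5.72 az -15.5 F [ 0.2 -0.2  0.8] 1.000805100428261 0.0
```

```bash
python3 -m jog '[{"tx":-2,"ty":0,"tz":-4.5,"roll":0,"jaw":1},{"tx":-2,"ty":0,"tz":-4.5,"roll":0,"jaw":1},{"tx":-2,"ty":0,"tz":-4.5,"roll":0,"jaw":1},{"tx":-2,"ty":0,"tz":-4.5,"roll":0,"jaw":1},{"tx":-1,"ty":0,"tz":-3,"roll":0,"jaw":1}]'; python3 st.py
```

```text
time_s: 10.0
position: [0.2118, 0.0879, 0.9282]
tcp_rot: [[0.962, -0.151, 0.227], [-0.143, -0.988, -0.05], [0.232, 0.015, -0.973]]
force: [-1.1, 0.1, -0.1]
opening: 1.001
grasp_force: 0.0
10.0 [ -3.57  -6.97  21.95  -4.26 151.66  91.03] [0.2118 0.0879 0.9282] 
 [[ 0.9621 -0.151   0.2272]
 [-0.1434 -0.9884 -0.0495]
 [ 0.2321  0.015  -0.9726]] tilt 13.45 az -12.3 F [-1.1  0.1 -0.1] 1.0012751937027398 0.0
```

```bash
python3 -m jog '[{"tx":-1,"ty":0,"tz":-4,"roll":0,"jaw":1},{"tx":-1,"ty":0,"tz":-4.8,"roll":0,"jaw":1},{"tx":-1,"ty":0,"tz":-4.8,"roll":0,"jaw":1},{"tx":-1,"ty":0,"tz":-4.8,"roll":0,"jaw":1},{"tx":-1,"ty":0,"tz":-4.8,"roll":0,"jaw":1},{"tx":-1,"ty":0,"tz":-4,"roll":0,"jaw":1}]'; python3 st.py
```

```text
time_s: 10.6
position: [0.1095, 0.1216, 0.9666]
tcp_rot: [[0.912, -0.153, 0.382], [-0.135, -0.988, -0.073], [0.388, 0.015, -0.921]]
force: [-0.5, 0.5, -0.3]
opening: 0.999
grasp_force: 0.0
10.6 [ 38.78  -7.36  14.94 -38.56 151.66 100.01] [0.1095 0.1216 0.9666] 
 [[ 0.9116 -0.1527  0.3817]
 [-0.135  -0.9882 -0.0729]
 [ 0.3883  0.015  -0.9214]] tilt 22.86 az -10.8 F [-0.5  0.5 -0.3] 0.9994568796056567 0.0
```

```bash
cat > go.py <<'E'
import sys;from rig import *;import numpy as np
s=read_state();t=np.array(list(map(float,sys.argv[1:4])))
d=s['tcp_rot'].T@(t-s['position'])*100;print('cm',d.round(2),'len',np.linalg.norm(d).round(1))
E
python3 go.py .40 .03 .75; python3 - <<'E'
from h import *
import pickle
ds,_,_=pickle.load(open("m.pkl","rb"))
for n,p,z in(("other",(421,170),.065),("orange",(402,240),.1),("pink",(452,196),.1),("purple",(452,235),.1)):print(n,atz(ds[1],p,z).round(3))
E
```

```text
cm [19.31  4.3  31.72] len 37.4
other [ 0.565 -0.328  0.065]
orange [ 0.334 -0.248  0.1  ]
pink [ 0.471 -0.415  0.1  ]
purple [ 0.346 -0.408  0.1  ]
```

```bash
python3 -m jog '[{"tx":1,"ty":0.2,"tz":1.5,"roll":0,"jaw":1},{"tx":2,"ty":0.4,"tz":3,"roll":0,"jaw":1},{"tx":2.5,"ty":0.6,"tz":4,"roll":0,"jaw":1},{"tx":2.5,"ty":0.6,"tz":4,"roll":0,"jaw":1},{"tx":2.5,"ty":0.6,"tz":4,"roll":0,"jaw":1},{"tx":2.5,"ty":0.6,"tz":4,"roll":0,"jaw":1},{"tx":2.5,"ty":0.6,"tz":4,"roll":0,"jaw":1},{"tx":2.5,"ty":0.6,"tz":4,"roll":0,"jaw":1}]'; python3 st.py; python3 go.py .40 -.22 .45
```

```text
time_s: 11.4
position: [0.3681, 0.039, 0.7805]
tcp_rot: [[0.913, -0.151, 0.38], [-0.131, -0.988, -0.078], [0.387, 0.022, -0.922]]
force: [0.4, 0.4, 0.2]
opening: 1.005
grasp_force: 0.0
11.4 [-11.29 -11.44  56.8   -0.15 111.82  87.08] [0.3681 0.039  0.7805] 
 [[ 0.9125 -0.1513  0.38  ]
 [-0.1312 -0.9883 -0.0783]
 [ 0.3874  0.0216 -0.9217]] tilt 22.83 az -11.6 F [0.4 0.4 0.2] 1.0047816974914385 0.0
cm [-6.49 24.4  33.71] len 42.1
```

```bash
python3 -m jog '[{"tx":-0.4,"ty":1.5,"tz":2,"roll":0.02,"jaw":1},{"tx":-0.6,"ty":2.5,"tz":3.6,"roll":0,"jaw":1},{"tx":-0.7,"ty":2.6,"tz":3.6,"roll":0,"jaw":1},{"tx":-0.7,"ty":2.6,"tz":3.6,"roll":0,"jaw":1},{"tx":-0.7,"ty":2.6,"tz":3.6,"roll":0,"jaw":1},{"tx":-0.7,"ty":2.6,"tz":3.6,"roll":0,"jaw":1},{"tx":-0.7,"ty":2.6,"tz":3.6,"roll":0,"jaw":1},{"tx":-0.7,"ty":2.6,"tz":3.6,"roll":0,"jaw":1}]' | head -2;python3 -m jog '[{"tx":-0.7,"ty":2.5,"tz":3.6,"roll":0,"jaw":1},{"tx":-0.6,"ty":1.5,"tz":2,"roll":0,"jaw":1},{"tx":0,"ty":0,"tz":0,"roll":0,"jaw":1}]'; python3 st.py; python3 go.py .4434 -.2805 .19;python3 go.py .4434 -.2805 .076
```

```text
time_s: 12.2
position: [0.3906, -0.1671, 0.5124]
time_s: 12.5
position: [0.3927, -0.2085, 0.4539]
tcp_rot: [[0.912, -0.171, 0.374], [-0.154, -0.985, -0.073], [0.381, 0.009, -0.924]]
force: [-0.0, 0.5, -0.7]
opening: 0.998
grasp_force: 0.0
12.5 [-52.26  -5.86  99.74  15.54  69.59  44.14] [ 0.3927 -0.2085  0.4539] 
 [[ 0.9115 -0.1707  0.3741]
 [-0.1545 -0.9853 -0.0731]
 [ 0.3811  0.0089 -0.9245]] tilt 22.41 az -11.1 F [-0.   0.5 -0.7] 0.9981559004699609 0.0
cm [-4.32  5.99 26.82] len 27.8
cm [-8.67  5.89 37.36] len 38.8
```

```bash
python3 -m jog '[{"tx":-0.3,"ty":0.5,"tz":2,"roll":0,"jaw":1},{"tx":-0.6,"ty":0.8,"tz":4,"roll":0,"jaw":1},{"tx":-0.7,"ty":1,"tz":4.2,"roll":0,"jaw":1},{"tx":-0.7,"ty":1,"tz":4.3,"roll":0,"jaw":1},{"tx":-0.7,"ty":1,"tz":4.3,"roll":0,"jaw":1},{"tx":-0.7,"ty":1,"tz":4.3,"roll":0,"jaw":1},{"tx":-0.6,"ty":0.7,"tz":2.7,"roll":0,"jaw":1},{"tx":0,"ty":0,"tz":1,"roll":0,"jaw":1}]'|head -2; python3 st.py; python3 go.py .4434 -.2805 .076
python3 - <<'E'
from ov import *
ds=[capture("scene"),capture("top")]
it=[(HALF,(.460,-.284,-.26),0,(0,255,0))]
cv2.imwrite("pics/d.png",np.hstack([tile(ds[0],(238,180),(400,400),5,it),tile(ds[1],(410,202),(400,400),5,it)]))
E
```

```text
time_s: 13.3
position: [0.4476, -0.2822, 0.1936]
13.3 [-52.58  22.22 113.7   30.5   30.16  22.27] [ 0.4476 -0.2822  0.1936] 
 [[ 0.91   -0.1683  0.379 ]
 [-0.1507 -0.9857 -0.0758]
 [ 0.3863  0.0118 -0.9223]] tilt 22.74 az -11.3 F [ 0.8 -0.3  0.7] 1.0023551405982074 0.0
cm [-4.95 -0.23 10.67] len 11.8
```

View pics/d.png

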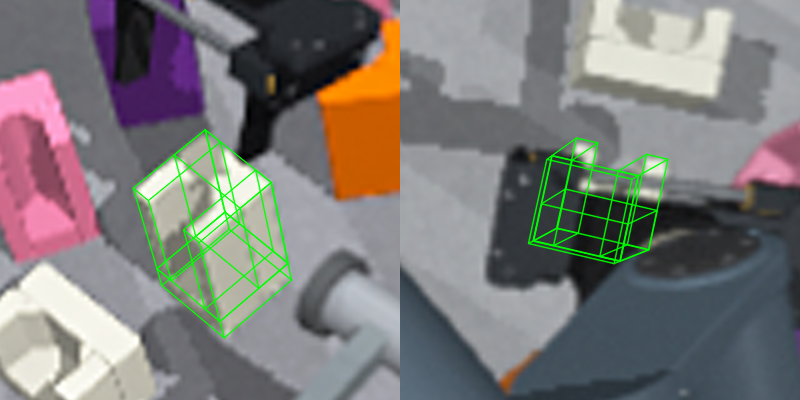

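The half still matches its model at scene tile (210,235), and the fingers straddle it. Next I descend and grip.

```bash
python3 -m jog '[{"tx":-0.7,"ty":0,"tz":1.5,"roll":0,"jaw":1},{"tx":-1,"ty":-0.1,"tz":2.2,"roll":0,"jaw":1},{"tx":-1,"ty":-0.1,"tz":2.2,"roll":0,"jaw":1},{"tx":-1,"ty":0,"tz":2.2,"roll":0,"jaw":1},{"tx":-0.8,"ty":0,"tz":1.7,"roll":0,"jaw":1},{"tx":-0.4,"ty":0,"tz":0.8,"roll":0,"jaw":1},{"tx":0,"ty":0,"tz":0,"roll":0,"jaw":1}]'; python3 go.py .4434 -.2805 .076; python3 st.py
```

```text
time_s: 14.1
position: [0.4443, -0.2818, 0.0791]
tcp_rot: [[0.909, -0.168, 0.382], [-0.15, -0.986, -0.079], [0.39, 0.014, -0.921]]
force: [0.2, 0.8, 0.2]
opening: 0.999
grasp_force: 0.0
cm [-0.22 -0.12  0.25] len 0.4
14.1 [-52.95  36.54 118.97  65.95  16.38 -16.15] [ 0.4443 -0.2818  0.0791] 
 [[ 0.9086 -0.1684  0.3822]
 [-0.1495 -0.9856 -0.0788]
 [ 0.39    0.0145 -0.9207]] tilt 22.97 az -11.7 F [0.2 0.8 0.2] 0.9987959971169657 0.0
```

```bash
python3 -m jog '[{"tx":0,"ty":0,"tz":0,"roll":0,"jaw":0.8},{"tx":0,"ty":0,"tz":0,"roll":0,"jaw":0.6},{"tx":0,"ty":0,"tz":0,"roll":0,"jaw":0.4},{"tx":0,"ty":0,"tz":0,"roll":0,"jaw":0.4},{"tx":0,"ty":0,"tz":0,"roll":0,"jaw":0.4}]'; python3 -m jog '[{"tx":0.2,"ty":0,"tz":-0.5,"roll":0,"jaw":0.4},{"tx":0.8,"ty":0,"tz":-1.8,"roll":0,"jaw":0.4},{"tx":0.8,"ty":0,"tz":-1.8,"roll":0,"jaw":0.4},{"tx":0,"ty":0,"tz":0,"roll":0,"jaw":0.4}]'; python3 st.py
```

```text
time_s: 14.6
position: [0.4434, -0.2811, 0.0785]
tcp_rot: [[0.909, -0.168, 0.381], [-0.15, -0.986, -0.077], [0.388, 0.013, -0.921]]
force: [0.7, 2.4, 6.5]
opening: 0.695
grasp_force: 29.5
time_s: 15.0
position: [0.4441, -0.2816, 0.1239]
tcp_rot: [[0.909, -0.168, 0.381], [-0.148, -0.986, -0.08], [0.389, 0.017, -0.921]]
force: [1.2, -0.8, -4.3]
opening: 0.693
grasp_force: 29.5
15.0 [-52.87  30.52 117.62  47.18  20.36   3.58] [ 0.4441 -0.2816  0.1239] 
 [[ 0.9093 -0.1677  0.3808]
 [-0.1482 -0.9857 -0.0803]
 [ 0.3888  0.0166 -0.9212]] tilt 22.9 az -11.9 F [ 1.2 -0.8 -4.3] 0.6930561542508779 29.533822105182708
```

```bash
python3 go.py .43 -.2816 .21; python3 - <<'E'
from rig import *;import numpy as np
R=read_state()['tcp_rot'];print((R.T@(np.array([.425,.012,.19])-np.array([.43,-.2816,.21]))*100).round(2))
E
```

```text
cm [ 2.06  0.38 -8.47] len 8.7
[ -5.58 -28.89  -0.71]
```

```bash
python3 -m jog '[{"tx":0.3,"ty":0,"tz":-1.2,"roll":0,"jaw":0.4},{"tx":0.6,"ty":0,"tz":-2.5,"roll":0,"jaw":0.4},{"tx":0.6,"ty":0,"tz":-2.5,"roll":0,"jaw":0.4},{"tx":0.5,"ty":0,"tz":-2.2,"roll":0,"jaw":0.4},{"tx":-0.2,"ty":-1.2,"tz":0,"roll":0,"jaw":0.4},{"tx":-0.5,"ty":-2.4,"tz":0,"roll":0,"jaw":0.4},{"tx":-0.6,"ty":-3.2,"tz":0,"roll":0,"jaw":0.4},{"tx":-0.6,"ty":-3.2,"tz":0,"roll":0,"jaw":0.4}]' ; python3 -m jog '[{"tx":-0.6,"ty":-3.2,"tz":0,"roll":0,"jaw":0.4},{"tx":-0.6,"ty":-3.2,"tz":0,"roll":0,"jaw":0.4},{"tx":-0.6,"ty":-3.2,"tz":0,"roll":0,"jaw":0.4},{"tx":-0.6,"ty":-3.2,"tz":0,"roll":0,"jaw":0.4},{"tx":-0.6,"ty":-3.2,"tz":-0.2,"roll":0,"jaw":0.4},{"tx":-0.4,"ty":-2.2,"tz":-0.2,"roll":0,"jaw":0.4},{"tx":-0.2,"ty":-0.6,"tz":0,"roll":0,"jaw":0.4},{"tx":0,"ty":0,"tz":0,"roll":0,"jaw":0.4}]'; python3 st.py; python3 go.py .4215 .0163 .1025
```

```text
time_s: 15.8
position: [0.4282, -0.1734, 0.1968]
tcp_rot: [[0.911, -0.169, 0.376], [-0.152, -0.986, -0.074], [0.384, 0.01, -0.923]]
force: [1.0, 0.8, -4.4]
opening: 0.693
grasp_force: 29.5
time_s: 16.6
position: [0.4244, 0.0157, 0.184]
tcp_rot: [[0.913, -0.165, 0.373], [-0.148, -0.986, -0.074], [0.381, 0.013, -0.925]]
force: [-0.3, 0.4, -5.0]
opening: 0.695
grasp_force: 29.5
16.6 [-13.67  17.02 128.52   4.38  12.13  81.57] [0.4244 0.0157 0.184 ] 
 [[ 0.9129 -0.1649  0.3734]
 [-0.1477 -0.9862 -0.0743]
 [ 0.3805  0.0127 -0.9247]] tilt 22.38 az -11.3 F [-0.3  0.4 -5. ] 0.6952337511120698 29.53337277602941
cm [-3.37 -0.11  7.43] len 8.2
```

```bash
python3 - <<'E'
from ov import *
ds=[capture("scene"),capture("top")]
s=read_state();R=s["tcp_rot"];yaw=np.arctan2(R[0,1],-R[1,1]);p=s["position"]
q=[p[0]+.017*np.cos(yaw),p[1]+.017*np.sin(yaw),yaw];z=p[2]-.0785
print(q,z)
it=[(HALF,q,z,(0,255,0)),(FR2,(.545,-.0024,-.151),0,(0,0,255))]
a=proj(ds[0],[q[0],q[1],z+.05])[0];b=proj(ds[1],[q[0],q[1],z+.05])[0]
for r in trace("scene","mould_half"):print(r["bbox"],r["p"],a)
cv2.imwrite("pics/e.png",np.hstack([tile(ds[0],a+[5,15],(450,400),5,it),tile(ds[1],b,(350,400),5,it)]))
E
```

```text
[np.float64(0.44271184626369764), np.float64(0.011145688400256423), np.float64(-0.1685781204790539)] 0.10637376953171777
[189.9, 155.1, 25.2, 37.1] 0.94 [326.47975266 201.57915705]
[260.2, 146.0, 24.1, 34.9] 0.93 [326.47975266 201.57915705]
[437.4, 254.6, 40.8, 37.2] 0.74 [326.47975266 201.57915705]
[315.2, 178.3, 29.0, 43.1] 0.69 [326.47975266 201.57915705]
[214.6, 128.8, 27.2, 35.0] 0.61 [326.47975266 201.57915705]
```

View pics/e.png

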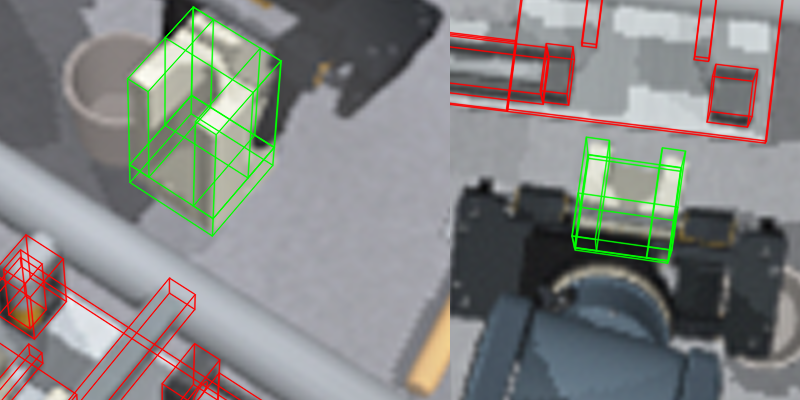

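```bash
python3 go.py .4857 .0066 .1025; python3 - <<'E'
from rig import *;import numpy as np
R=read_state()['tcp_rot'];print((R.T@(np.array([.5529,-.0036,.1015])-np.array([.4857,.0066,.1025]))*100).round(2))
E
```

```text
cm [ 2.32 -0.44  9.92] len 10.2
[ 6.24 -0.13  2.7 ]
```

```bash
python3 -m jog '[{"tx":0.3,"ty":0,"tz":1.2,"roll":0,"jaw":0.4},{"tx":0.5,"ty":-0.1,"tz":2.2,"roll":0,"jaw":0.4},{"tx":0.5,"ty":-0.1,"tz":2.2,"roll":0,"jaw":0.4},{"tx":0.5,"ty":-0.1,"tz":2.2,"roll":0,"jaw":0.4},{"tx":0.3,"ty":-0.1,"tz":1.5,"roll":0,"jaw":0.4},{"tx":0.2,"ty":0,"tz":0.6,"roll":0,"jaw":0.4},{"tx":0,"ty":0,"tz":0,"roll":0,"jaw":0.4}]' ; python3 st.py; python3 go.py .4857 .0066 .1025; python3 go.py .5529 -.0036 .1015
```

```text
time_s: 17.45
position: [0.4867, 0.0048, 0.103]
tcp_rot: [[0.909, -0.173, 0.378], [-0.154, -0.985, -0.079], [0.386, 0.013, -0.922]]
force: [0.0, -0.8, -4.1]
opening: 0.693
grasp_force: 29.5
17.45 [-12.87  32.14 124.58  37.7    0.7   49.31] [0.4867 0.0048 0.103 ] 
 [[ 0.9095 -0.1726  0.3782]
 [-0.1542 -0.9849 -0.0788]
 [ 0.3861  0.0134 -0.9224]] tilt 22.73 az -11.8 F [ 0.  -0.8 -4.1] 0.6933483549478223 29.53302303439653
cm [-0.14 -0.16 -0.01] len 0.2
cm [ 6.09 -0.32  2.7 ] len 6.7
```

```bash
python3 -m jog '[{"tx":0.5,"ty":0,"tz":0.2,"roll":0,"jaw":0.4},{"tx":0.8,"ty":-0.1,"tz":0.4,"roll":0,"jaw":0.4},{"tx":1,"ty":-0.1,"tz":0.4,"roll":0,"jaw":0.4},{"tx":1,"ty":-0.1,"tz":0.4,"roll":0,"jaw":0.4},{"tx":1,"ty":0,"tz":0.4,"roll":0,"jaw":0.4},{"tx":0.8,"ty":0,"tz":0.4,"roll":0,"jaw":0.4},{"tx":0.5,"ty":0,"tz":0.2,"roll":0,"jaw":0.4},{"tx":0,"ty":0,"tz":0,"roll":0,"jaw":0.4}]' ; python3 st.py; python3 go.py .5529 -.0036 .1015
```

```text
time_s: 18.25
position: [0.5451, -0.001, 0.1038]
tcp_rot: [[0.909, -0.169, 0.381], [-0.151, -0.986, -0.077], [0.388, 0.013, -0.921]]
force: [0.3, 0.7, -3.8]
opening: 0.693
grasp_force: 29.5
18.25 [-11.96  33.58 116.43   1.53   7.13  86.13] [ 0.5451 -0.001   0.1038] 
 [[ 0.9091 -0.1687  0.3808]
 [-0.1505 -0.9856 -0.0773]
 [ 0.3883  0.0129 -0.9214]] tilt 22.86 az -11.5 F [ 0.3  0.7 -3.8] 0.6927321048284337 29.53332623450933
cm [0.66 0.12 0.53] len 0.9
```

```bash
python3 -m jog '[{"tx":0.4,"ty":0.1,"tz":0.2,"roll":0,"jaw":0.4},{"tx":0.2,"ty":0,"tz":0.2,"roll":0,"jaw":0.4},{"tx":-0.1,"ty":0,"tz":0.3,"roll":0,"jaw":0.4},{"tx":-0.1,"ty":0,"tz":0.3,"roll":0,"jaw":0.4},{"tx":0,"ty":0,"tz":0,"roll":0,"jaw":0.4}]' ; python3 go.py .5529 -.0036 .0905;  python3 - <<'E'
from ov import *
ds=[capture("scene"),capture("top")]
s=read_state();R=s["tcp_rot"];yaw=np.arctan2(R[0,1],-R[1,1]);p=s["position"]
q=[p[0]+.017*np.cos(yaw),p[1]+.017*np.sin(yaw),yaw];z=p[2]-.0785
it=[(HALF,q,z,(0,255,0)),(FR2,(.545,-.0024,-.151),0,(0,0,255))]
a=proj(ds[0],[q[0],q[1],z+.05])[0];b=proj(ds[1],[q[0],q[1],z+.05])[0]
t=np.vstack([np.hstack([tile(ds[0],a+[-5,15],(400,400),5,[]),tile(ds[0],a+[-5,15],(400,400),5,it)])])
cv2.imwrite("pics/f.png",t)
E
```

```text
time_s: 18.75
position: [0.5507, -0.0028, 0.0952]
tcp_rot: [[0.91, -0.168, 0.378], [-0.15, -0.986, -0.076], [0.385, 0.013, -0.923]]
force: [0.4, 0.2, -3.9]
opening: 0.694
grasp_force: 29.5
cm [0.03 0.04 0.52] len 0.5
```

View pics/f.png

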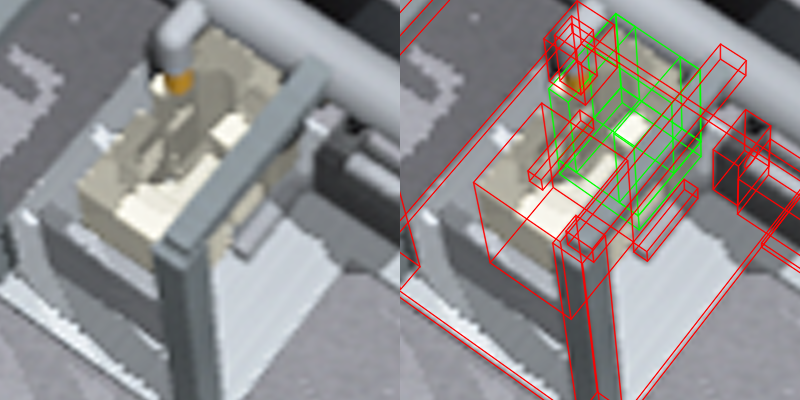

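```bash
python3 -m jog '[{"tx":-0.1,"ty":0,"tz":0.25,"roll":0,"jaw":0.4},{"tx":-0.1,"ty":0,"tz":0.2,"roll":0,"jaw":0.4},{"tx":0,"ty":0,"tz":0,"roll":0,"jaw":0.4}]' ; python3 go.py .5579 -.0044 .0905
```

```text
time_s: 19.15
position: [0.5512, -0.003, 0.0908]
tcp_rot: [[0.91, -0.168, 0.379], [-0.15, -0.986, -0.077], [0.387, 0.013, -0.922]]
force: [0.6, 0.6, -4.6]
opening: 0.692
grasp_force: 29.5
cm [0.62 0.02 0.29] len 0.7
```

Not touching yet, so I keep lowering in small steps.

```bash
python3 -m jog '[{"tx":-0.06,"ty":0,"tz":0.14,"roll":0,"jaw":0.4},{"tx":0,"ty":0,"tz":0,"roll":0,"jaw":0.4}]'; python3 -m jog '[{"tx":-0.06,"ty":0,"tz":0.14,"roll":0,"jaw":0.4},{"tx":0,"ty":0,"tz":0,"roll":0,"jaw":0.4}]' 
```

```text
time_s: 19.35
position: [0.5513, -0.0029, 0.0905]
tcp_rot: [[0.909, -0.168, 0.381], [-0.15, -0.986, -0.077], [0.389, 0.013, -0.921]]
force: [-3.6, 0.8, 4.2]
opening: 0.696
grasp_force: 29.6
time_s: 19.55
position: [0.5513, -0.0027, 0.0903]
tcp_rot: [[0.908, -0.168, 0.383], [-0.15, -0.986, -0.077], [0.391, 0.013, -0.92]]
force: [-8.0, 2.8, 15.7]
opening: 0.689
grasp_force: 29.7
```

```bash
python3 -m jog '[{"tx":0.06,"ty":0,"tz":-0.14,"roll":0,"jaw":0.4},{"tx":0.28,"ty":0,"tz":0.12,"roll":0,"jaw":0.4},{"tx":0.19,"ty":0,"tz":0.08,"roll":0,"jaw":0.4},{"tx":0,"ty":0,"tz":0,"roll":0,"jaw":0.4}]'; python3 -m jog '[{"tx":0.14,"ty":0,"tz":0.06,"roll":0,"jaw":0.4},{"tx":0,"ty":0,"tz":0,"roll":0,"jaw":0.4}]';python3 -m jog '[{"tx":0.14,"ty":0,"tz":0.06,"roll":0,"jaw":0.4},{"tx":0,"ty":0,"tz":0,"roll":0,"jaw":0.4}]'
```

```text
time_s: 19.95
position: [0.5522, -0.0029, 0.0907]
tcp_rot: [[0.912, -0.168, 0.375], [-0.15, -0.986, -0.076], [0.382, 0.013, -0.924]]
force: [-16.6, 1.0, 24.3]
opening: 0.697
grasp_force: 29.6
time_s: 20.15
position: [0.5526, -0.003, 0.0908]
tcp_rot: [[0.912, -0.169, 0.373], [-0.151, -0.986, -0.075], [0.381, 0.012, -0.925]]
force: [-19.1, -0.4, 27.8]
opening: 0.696
grasp_force: 29.7
time_s: 20.35
position: [0.554, -0.0033, 0.0909]
tcp_rot: [[0.912, -0.169, 0.373], [-0.152, -0.986, -0.075], [0.381, 0.012, -0.925]]
force: [-19.6, 0.9, 29.2]
opening: 0.696
grasp_force: 29.8
```

```bash
python3 -m jog '[{"tx":0.08,"ty":0,"tz":-0.18,"roll":0,"jaw":0.4},{"tx":0,"ty":0,"tz":0,"roll":0,"jaw":0.4}]'; python3 -m jog '[{"tx":0.14,"ty":0,"tz":0.06,"roll":0,"jaw":0.4},{"tx":0,"ty":0,"tz":0,"roll":0,"jaw":0.4}]';python3 go.py .5579 -.0044 .0905
```

```text
time_s: 20.55
position: [0.5581, -0.0041, 0.0914]
tcp_rot: [[0.911, -0.168, 0.377], [-0.15, -0.986, -0.076], [0.385, 0.013, -0.923]]
force: [-4.5, 1.1, -1.1]
opening: 0.694
grasp_force: 29.6
time_s: 20.75
position: [0.5586, -0.0042, 0.0905]
tcp_rot: [[0.912, -0.168, 0.375], [-0.151, -0.986, -0.076], [0.382, 0.013, -0.924]]
force: [-8.8, -0.3, 4.6]
opening: 0.691
grasp_force: 29.7
cm [-0.06  0.03 -0.02] len 0.1
```

```bash
python3 -m jog '[{"tx":0.16,"ty":0,"tz":0.04,"roll":0,"jaw":0.4},{"tx":0,"ty":0,"tz":0,"roll":0,"jaw":0.4}]'; python3 -m jog '[{"tx":0.16,"ty":0,"tz":0.04,"roll":0,"jaw":0.4},{"tx":0,"ty":0,"tz":0,"roll":0,"jaw":0.4}]'
```

```text
time_s: 20.95
position: [0.5587, -0.0043, 0.0905]
tcp_rot: [[0.913, -0.169, 0.372], [-0.151, -0.986, -0.075], [0.38, 0.012, -0.925]]
force: [-12.5, -1.5, 7.0]
opening: 0.691
grasp_force: 29.8
time_s: 21.15
position: [0.5589, -0.0045, 0.0905]
tcp_rot: [[0.914, -0.169, 0.37], [-0.152, -0.986, -0.075], [0.377, 0.012, -0.926]]
force: [-15.5, -1.8, 9.5]
opening: 0.689
grasp_force: 29.8
```

```bash
python3 -m jog '[{"tx":0,"ty":0,"tz":0,"roll":-0.02,"jaw":0.4},{"tx":0.1,"ty":0,"tz":0,"roll":0,"jaw":0.4},{"tx":0,"ty":0,"tz":0,"roll":0,"jaw":0.4}]'; python3 -m jog '[{"tx":0,"ty":0,"tz":0,"roll":0,"jaw":0.8},{"tx":0,"ty":0,"tz":0,"roll":0,"jaw":0.95},{"tx":0,"ty":0,"tz":0,"roll":0,"jaw":0.95},{"tx":0,"ty":0,"tz":0,"roll":0,"jaw":0.95}]'; python3 st.py
```

```text
time_s: 21.45
position: [0.5595, -0.0048, 0.0906]
tcp_rot: [[0.917, -0.151, 0.369], [-0.133, -0.988, -0.075], [0.376, 0.02, -0.926]]
force: [-16.0, -3.3, 7.9]
opening: 0.695
grasp_force: 29.8
time_s: 21.85
position: [0.5665, -0.0055, 0.0926]
tcp_rot: [[0.912, -0.15, 0.382], [-0.13, -0.988, -0.077], [0.389, 0.021, -0.921]]
force: [-0.3, -0.1, -0.3]
opening: 0.918
grasp_force: 0.0
21.85 [-11.97  35.68 113.78   1.56   7.61  84.92] [ 0.5665 -0.0055  0.0926] 
 [[ 0.912  -0.15    0.3818]
 [-0.1302 -0.9885 -0.0772]
 [ 0.389   0.0207 -0.921 ]] tilt 22.93 az -11.4 F [-0.3 -0.1 -0.3] 0.9181621103022821 0.0
```

```bash
python3 -m jog '[{"tx":-0.6,"ty":0,"tz":-0.4,"roll":0.01,"jaw":1},{"tx":-1.2,"ty":0,"tz":-0.8,"roll":0,"jaw":1},{"tx":-1.5,"ty":0,"tz":-1.2,"roll":0,"jaw":1},{"tx":-1.5,"ty":0,"tz":-1.5,"roll":0,"jaw":1},{"tx":-1.5,"ty":0,"tz":-2,"roll":0,"jaw":1},{"tx":-1,"ty":0,"tz":-2,"roll":0,"jaw":1},{"tx":0,"ty":0,"tz":0,"roll":0,"jaw":1}]'; python3 st.py;  python3 - <<'E'
from ov import *
ds=[capture("scene"),capture("top")]
f=(.545,-.0024,-.151);q=(.5747,-.0069,-.151)
it=[(HALF,q,.012,(0,255,0)),(FR2[:6],f,0,(0,0,255))]
a=proj(ds[0],[q[0],q[1],.06])[0];b=proj(ds[1],[q[0],q[1],.06])[0]
t=np.vstack([np.hstack([tile(d,c,(400,300),k,[]),tile(d,c,(400,300),k,it)]) for d,c,k in((ds[0],a+[-5,5],6),(ds[1],b,5))])
cv2.imwrite("pics/g.png",t)
for n in("mould_half","mould_half_face","bolt_grip","mould_home"):
    print(n,[(np.round(r["point"],1).tolist(),round(r["p"],2)) for r in landmark_of("scene",n)][:5],[(np.round(r["point"],1).tolist(),round(r["p"],2)) for r in landmark_of("top",n)][:5])
c,s=np.cos(f[2]),np.sin(f[2])
w=lambda x,y,z:[f[0]+c*x-s*y,f[1]+s*x+c*y,z]
print(proj(ds[0],[w(.03,0,.012),w(.06,0,.067),w(-.011,.219,.106)]).round(1),proj(ds[1],[w(.03,0,.012),w(.06,0,.067),w(-.011,.219,.106)]).round(1),w(-.011,.219,.106))
E
```

```text
time_s: 22.55
position: [0.4659, 0.0118, 0.1378]
tcp_rot: [[0.912, -0.159, 0.379], [-0.14, -0.987, -0.076], [0.386, 0.016, -0.922]]
force: [-0.1, -0.7, -1.2]
opening: 0.999
grasp_force: 0.0
22.55 [-12.63  26.22 126.     5.38   5.09  81.06] [0.4659 0.0118 0.1378] 
 [[ 0.9118 -0.1589  0.3786]
 [-0.1403 -0.9872 -0.0763]
 [ 0.3859  0.0165 -0.9224]] tilt 22.72 az -11.4 F [-0.1 -0.7 -1.2] 0.9994880829686992 0.0
mould_half [([153.2, 229.3], 0.79), ([256.7, 298.6], 0.74), ([175.3, 273.3], 0.73), ([185.0, 206.8], 0.65), ([141.1, 262.4], 0.6)] [([241.8, 396.6], 0.93), ([269.4, 421.4], 0.74), ([199.5, 444.5], 0.72), ([185.7, 335.9], 0.7), ([237.8, 442.8], 0.63)]
mould_half_face [([178.1, 209.0], 0.9), ([139.0, 227.0], 0.75), ([257.6, 293.0], 0.72), ([139.9, 254.1], 0.64), ([154.4, 270.8], 0.6)] [([193.0, 442.7], 0.91), ([164.8, 327.3], 0.7), ([251.4, 406.3], 0.67), ([245.5, 454.7], 0.64), ([162.7, 325.3], 0.34)]
bolt_grip [([272.1, 371.7], 0.9), ([216.5, 213.4], 0.72)] [([174.6, 253.4], 0.49)]
mould_home [([259.6, 299.8], 0.56), ([280.4, 451.9], 0.16)] [([173.5, 323.4], 0.89)]
[[300.4 258.2]
 [293.5 257.6]
 [372.7 275.1]] [[324.3 172.6]
 [325.6 161. ]
 [256.3 171.9]] [np.float64(0.5670686428783492), np.float64(0.21576272596735652), 0.106]
```

View pics/g.png

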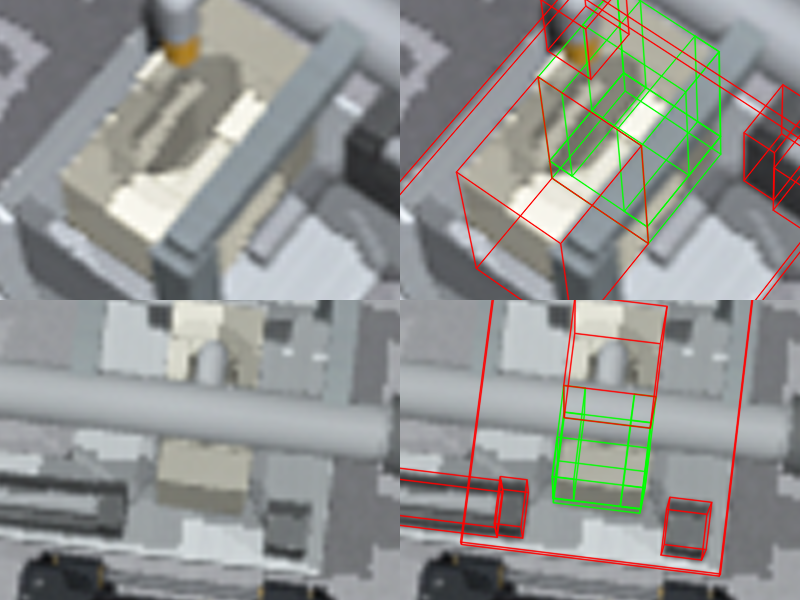

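```bash
python3 go.py .5087 .2246 .108; python3 - <<'E'
from rig import *;import numpy as np
R=read_state()['tcp_rot'];f=lambda v:print((R.T@(np.array(v))*100).round(2))
f([.0584,-.0088,0]);f([-.134*.1504,-.134*.9886,0])
E
```

```text
cm [ -0.46 -21.78   2.5 ] len 21.9
[ 5.45 -0.06  2.28]
[ 0.02 13.4   0.25]
```

```bash
python3 -m jog '[{"tx":0,"ty":-1.5,"tz":0,"roll":0,"jaw":0.8},{"tx":0,"ty":-3,"tz":0.3,"roll":0,"jaw":0.8},{"tx":0,"ty":-3.5,"tz":0.4,"roll":0,"jaw":0.8},{"tx":0,"ty":-3.5,"tz":0.4,"roll":0,"jaw":0.8},{"tx":-0.1,"ty":-3.5,"tz":0.4,"roll":0,"jaw":0.8},{"tx":-0.1,"ty":-3.5,"tz":0.4,"roll":0,"jaw":0.8},{"tx":-0.2,"ty":-2.3,"tz":0.4,"roll":0,"jaw":0.8},{"tx":0,"ty":-1,"tz":0.2,"roll":0,"jaw":0.8}]';python3 -m jog '[{"tx":0,"ty":0,"tz":0,"roll":0,"jaw":0.8}]'; python3 st.py; python3 go.py .5087 .2246 .108; python3 go.py .5671 .2158 .106
```

```text
time_s: 23.85
position: [0.5042, 0.2036, 0.1108]
tcp_rot: [[0.913, -0.155, 0.377], [-0.138, -0.988, -0.073], [0.384, 0.015, -0.923]]
force: [0.0, -1.0, 0.1]
opening: 0.8
grasp_force: 0.0
time_s: 23.95
position: [0.504, 0.2024, 0.1109]
tcp_rot: [[0.913, -0.156, 0.377], [-0.139, -0.988, -0.074], [0.384, 0.015, -0.923]]
force: [-0.4, 0.1, 0.2]
opening: 0.803
grasp_force: 0.0
23.95 [ 15.31  33.27 113.61 -38.23  16.   149.49] [0.504  0.2024 0.1109] 
 [[ 0.913  -0.1562  0.3768]
 [-0.1385 -0.9876 -0.0737]
 [ 0.3836  0.0151 -0.9234]] tilt 22.58 az -11.1 F [-0.4  0.1  0.2] 0.8034225896253637 0.0
cm [ 0.01 -2.27  0.28] len 2.3
cm [ 5.39 -2.32  2.73] len 6.5
```

```bash
python3 -m jog '[{"tx":0.3,"ty":-0.8,"tz":0.2,"roll":0,"jaw":0.8},{"tx":0.3,"ty":-1,"tz":0.1,"roll":0,"jaw":0.8},{"tx":0,"ty":-0.5,"tz":0,"roll":0,"jaw":0.8},{"tx":0,"ty":0,"tz":0,"roll":0,"jaw":0.8}]'; python3 st.py; python3 go.py .5671 .2158 .106
```

```text
time_s: 24.35
position: [0.5148, 0.2233, 0.1108]
tcp_rot: [[0.912, -0.158, 0.378], [-0.141, -0.987, -0.074], [0.385, 0.014, -0.923]]
force: [-0.7, -0.2, 0.9]
opening: 0.801
grasp_force: 0.0
24.35 [ 17.49  34.07 110.83 -35.93  18.29 149.08] [0.5148 0.2233 0.1108] 
 [[ 0.9122 -0.1584  0.3778]
 [-0.1407 -0.9873 -0.0741]
 [ 0.3847  0.0144 -0.9229]] tilt 22.64 az -11.1 F [-0.7 -0.2  0.9] 0.8014314136453161 0.0
cm [ 4.69 -0.09  2.48] len 5.3
```

Now forward around the handle, and close.

```bash
python3 -m jog '[{"tx":0.6,"ty":0,"tz":0.3,"roll":0,"jaw":0.8},{"tx":1,"ty":0,"tz":0.5,"roll":0,"jaw":0.8},{"tx":1,"ty":0,"tz":0.5,"roll":0,"jaw":0.8},{"tx":1,"ty":-0.1,"tz":0.5,"roll":0,"jaw":0.8},{"tx":0.8,"ty":0,"tz":0.5,"roll":0,"jaw":0.8},{"tx":0.2,"ty":0,"tz":0.2,"roll":0,"jaw":0.8},{"tx":0,"ty":0,"tz":0,"roll":0,"jaw":0.8}]'; python3 go.py .5671 .2158 .106; python3 -m jog '[{"tx":0,"ty":0,"tz":0,"roll":0,"jaw":0.5},{"tx":0,"ty":0,"tz":0,"roll":0,"jaw":0.3},{"tx":0,"ty":0,"tz":0,"roll":0,"jaw":0.1},{"tx":0,"ty":0,"tz":0,"roll":0,"jaw":0.1},{"tx":0,"ty":0,"tz":0,"roll":0,"jaw":0.1},{"tx":0,"ty":0,"tz":0,"roll":0,"jaw":0.1}]'; python3 st.py
```

```text
time_s: 25.05
position: [0.5659, 0.2152, 0.1048]
tcp_rot: [[0.913, -0.159, 0.376], [-0.141, -0.987, -0.075], [0.383, 0.015, -0.923]]
force: [-1.0, 0.8, 0.1]
opening: 0.798
grasp_force: 0.0
cm [ 0.15 -0.07 -0.07] len 0.2
time_s: 25.65
position: [0.5657, 0.2158, 0.1051]
tcp_rot: [[0.913, -0.158, 0.377], [-0.14, -0.987, -0.074], [0.384, 0.015, -0.923]]
force: [0.1, -0.2, -1.1]
opening: 0.342
grasp_force: 0.0
25.65 [ 14.95  36.42 105.12 -29.07  20.35 139.65] [0.5657 0.2158 0.1051] 
 [[ 0.9127 -0.1581  0.3769]
 [-0.1404 -0.9873 -0.0743]
 [ 0.3839  0.0149 -0.9233]] tilt 22.59 az -11.2 F [ 0.1 -0.2 -1.1] 0.3420924347354852 0.0
```

```bash
python3 -m jog '[{"tx":0,"ty":0,"tz":0,"roll":0,"jaw":0.1},{"tx":0,"ty":0,"tz":0,"roll":0,"jaw":0.1},{"tx":0,"ty":0,"tz":0,"roll":0,"jaw":0.1},{"tx":0,"ty":0,"tz":0,"roll":0,"jaw":0.1}]'; python3 st.py
```

```text
time_s: 26.05
position: [0.5657, 0.2158, 0.1051]
tcp_rot: [[0.913, -0.158, 0.377], [-0.141, -0.987, -0.074], [0.384, 0.014, -0.923]]
force: [-0.9, 0.5, -0.0]
opening: 0.247
grasp_force: 30.0
26.05 [ 14.94  36.43 105.13 -29.06  20.33 139.65] [0.5657 0.2158 0.1051] 
 [[ 0.9126 -0.1585  0.377 ]
 [-0.1409 -0.9873 -0.074 ]
 [ 0.3839  0.0145 -0.9232]] tilt 22.6 az -11.1 F [-0.9  0.5 -0. ] 0.24721408432074574 29.982185186818242
```

```bash
python3 -m jog '[{"tx":0,"ty":0.6,"tz":0,"roll":0,"jaw":0.1},{"tx":0,"ty":1.2,"tz":0.02,"roll":0,"jaw":0.1},{"tx":0,"ty":1.8,"tz":0.03,"roll":0,"jaw":0.1},{"tx":0,"ty":1.8,"tz":0.03,"roll":0,"jaw":0.1},{"tx":0,"ty":1.8,"tz":0.03,"roll":0,"jaw":0.1},{"tx":0,"ty":1.8,"tz":0.03,"roll":0,"jaw":0.1},{"tx":0,"ty":1.2,"tz":0.03,"roll":0,"jaw":0.1},{"tx":0,"ty":0,"tz":0,"roll":0,"jaw":0.1}]'; python3 go.py .5459 .0834 .105; python3 st.py
```

```text
time_s: 26.85
position: [0.5503, 0.1126, 0.1051]
tcp_rot: [[0.913, -0.161, 0.376], [-0.143, -0.987, -0.076], [0.383, 0.016, -0.923]]
force: [1.4, -3.5, -0.6]
opening: 0.251
grasp_force: 30.1
cm [0.02 2.95 0.07] len 3.0
26.85 [  3.02  34.26 112.69 -26.52  12.4  127.02] [0.5503 0.1126 0.1051] 
 [[ 0.9125 -0.1609  0.3761]
 [-0.1426 -0.9868 -0.0763]
 [ 0.3834  0.0159 -0.9235]] tilt 22.56 az -11.5 F [ 1.4 -3.5 -0.6] 0.2510967477449957 30.072459541261196
```

```bash
python3 -m jog '[{"tx":0,"ty":0.8,"tz":0.02,"roll":0,"jaw":0.1},{"tx":0,"ty":1,"tz":0.02,"roll":0,"jaw":0.1},{"tx":0,"ty":0.7,"tz":0.02,"roll":0,"jaw":0.1},{"tx":0,"ty":0.3,"tz":0,"roll":0,"jaw":0.1},{"tx":0,"ty":0,"tz":0,"roll":0,"jaw":0.1}]';python3 -m jog '[{"tx":0,"ty":0.2,"tz":0,"roll":0,"jaw":0.1},{"tx":0,"ty":0,"tz":0,"roll":0,"jaw":0.1}]'; python3 -m jog '[{"tx":0,"ty":0.2,"tz":0,"roll":0,"jaw":0.1},{"tx":0,"ty":0,"tz":0,"roll":0,"jaw":0.1}]'
```

```text
time_s: 27.35
position: [0.5464, 0.0867, 0.1051]
tcp_rot: [[0.912, -0.159, 0.377], [-0.141, -0.987, -0.075], [0.384, 0.015, -0.923]]
force: [1.5, -1.7, -1.7]
opening: 0.251
grasp_force: 30.0
time_s: 27.55
position: [0.5461, 0.0853, 0.1051]
tcp_rot: [[0.912, -0.158, 0.378], [-0.14, -0.987, -0.074], [0.385, 0.015, -0.923]]
force: [3.0, 0.6, -2.2]
opening: 0.252
grasp_force: 30.0
time_s: 27.75
position: [0.546, 0.0839, 0.1051]
tcp_rot: [[0.912, -0.157, 0.379], [-0.14, -0.987, -0.073], [0.385, 0.014, -0.923]]
force: [3.2, 5.0, -2.2]
opening: 0.252
grasp_force: 30.0
```

Travel so far is 133 mm. I push on gently until the end stop shows in the force.

```bash
python3 -m jog '[{"tx":0,"ty":0.2,"tz":0,"roll":0,"jaw":0.1},{"tx":0,"ty":0,"tz":0,"roll":0,"jaw":0.1}]'; python3 -m jog '[{"tx":0,"ty":0.2,"tz":0,"roll":0,"jaw":0.1},{"tx":0,"ty":0,"tz":0,"roll":0,"jaw":0.1}]';python3 -m jog '[{"tx":0,"ty":0.2,"tz":0,"roll":0,"jaw":0.1},{"tx":0,"ty":0,"tz":0,"roll":0,"jaw":0.1}]'
```

```text
time_s: 27.95
position: [0.546, 0.0838, 0.1051]
tcp_rot: [[0.911, -0.155, 0.381], [-0.139, -0.988, -0.071], [0.387, 0.012, -0.922]]
force: [4.6, 14.9, -4.0]
opening: 0.25
grasp_force: 29.9
time_s: 28.15
position: [0.546, 0.0837, 0.1052]
tcp_rot: [[0.911, -0.153, 0.383], [-0.137, -0.988, -0.069], [0.389, 0.01, -0.921]]
force: [3.8, 24.3, -6.3]
opening: 0.253
grasp_force: 29.9
time_s: 28.35
position: [0.546, 0.0836, 0.1052]
tcp_rot: [[0.91, -0.151, 0.385], [-0.136, -0.988, -0.066], [0.391, 0.008, -0.92]]
force: [5.3, 34.1, -8.4]
opening: 0.247
grasp_force: 29.9
```

```bash
python3 -m jog '[{"tx":0,"ty":-0.4,"tz":0,"roll":0,"jaw":0.1},{"tx":0,"ty":0,"tz":0,"roll":0,"jaw":0.1},{"tx":0,"ty":0,"tz":0,"roll":0,"jaw":0.3},{"tx":0,"ty":0,"tz":0,"roll":0,"jaw":0.45},{"tx":0,"ty":0,"tz":0,"roll":0,"jaw":0.45},{"tx":0,"ty":0,"tz":0,"roll":0,"jaw":0.45},{"tx":0,"ty":0,"tz":0,"roll":0,"jaw":0.45}]';python3 -m jog '[{"tx":-0.7,"ty":0,"tz":-0.4,"roll":0,"jaw":0.45},{"tx":-1.4,"ty":0,"tz":-0.8,"roll":0,"jaw":0.45},{"tx":-1.8,"ty":0,"tz":-1.2,"roll":0,"jaw":0.45},{"tx":-1.8,"ty":0,"tz":-2,"roll":0,"jaw":0.45},{"tx":-1.5,"ty":0,"tz":-3,"roll":0,"jaw":0.45},{"tx":-1,"ty":0,"tz":-3,"roll":0,"jaw":0.45},{"tx":0,"ty":0,"tz":-2,"roll":0,"jaw":0.45},{"tx":0,"ty":0,"tz":0,"roll":0,"jaw":0.45}]'; python3 - <<'E'
from ov import *
ds=[capture("scene"),capture("top")]
f=(.545,-.0024,-.151);q=(.5747,-.0069,-.151)
B=cyl(-11,48,7,-70,95)+box(-18,-4,74,96,48,126)
it=[(HALF,q,.012,(0,255,0)),(B,f,0,(0,0,255))]
a=proj(ds[0],[q[0],q[1],.06])[0];b=proj(ds[1],[q[0],q[1],.06])[0]
t=np.vstack([np.hstack([tile(d,c,(400,300),k,[]),tile(d,c,(400,300),k,it)]) for d,c,k in((ds[0],a+[15,2],5),(ds[1],b+[-10,0],5))])
cv2.imwrite("pics/i.png",t)
E
```

```text
time_s: 29.05
position: [0.5444, 0.0809, 0.1048]
tcp_rot: [[0.913, -0.159, 0.376], [-0.141, -0.987, -0.075], [0.383, 0.016, -0.924]]
force: [0.2, -0.4, 0.1]
opening: 0.443
grasp_force: 0.0
time_s: 29.85
position: [0.4229, 0.1022, 0.19]
tcp_rot: [[0.911, -0.158, 0.38], [-0.14, -0.987, -0.074], [0.387, 0.014, -0.922]]
force: [0.7, -0.4, -0.1]
opening: 0.45
grasp_force: 0.0
```

View pics/i.png

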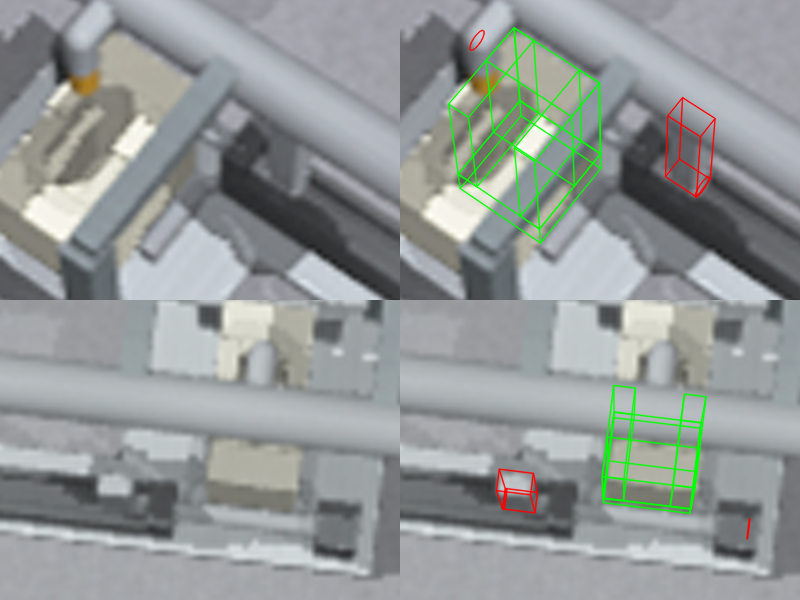

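The half is flat against the fixed half. The bolt's handle is at its home position (tile (115,483)), and the rod runs across the front into the keeper at (335,525).

```bash
python3 -c "from rig import *;print(hand_in())"
```

```text
the job is handed in; nothing more can be done
None
```

The tall mould half stands on the bed against the fixed half, the bolt is at its end stop in the keeper, the gripper is clear, and I handed the job in at about 30 s; one early move ran into a joint's end stop and read about 110 N at the wrist (limit 120), with joint 3 0.03° past its range, so the verdict could turn on that.

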